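Free the loose base of a cake ring over a peg and set it to dry

TASK

Lower the small steel cake ring with the loose yellow base over the white upright peg, so that the peg pushes the base up out of the ring and the ring is left standing down around the peg on its foot. Then take the yellow base off the peg from above and lay it flat on the round blue pad of the dish rack, centred on the pad.

Things in the scene. Friction and masses are not known exactly. Their poses are not given: they have to be found in the camera images.
- tin: Steel cake ring on the ledge: 64 mm outside diameter, 32 high, wall 3, open on top; an inward lip at the bottom, 3 mm thick, leaves a 46 mm opening. 80 g. Origin: centre of its underside; z up along its axis. Grip it across the outside. A similar conical mould with a closed steel bottom, no yellow in it, is not wanted. Neighbours are at least 40 mm from the ring's outside.
- base: Loose yellow plastic disc, 54 mm in diameter, 8 thick, 40 g. Lies inside the ring on its lip with 2 mm play all round, underside 3 mm above the ring's underside: too deep to be gripped there. Origin: centre of its underside; z up along its axis.
- peg_top (a point): Centre of the flat top of a fixed white peg, 28 mm in diameter, 58 mm above the ledge; z up. It passes the ring's opening with 9 mm to spare all round. It rises 50 mm from a round white foot, 90 mm wide and 8 high. A ring lowered fully stands on this foot; the base then lies on the peg, 18 mm above the ring's rim.
- pad (a point): Centre of the top of a fixed round blue pad, 40 mm in diameter, 40 mm above the ledge, on a thin pillar in the near half of the grey dish-rack tray (10 mm high). z up, x to the back of the rack, where three upturned tumblers (tops 105 mm above the ledge) stand 140 mm off; nothing taller than the tray within 80 mm of the pad. Tallest thing around: a white jug, 130 mm.
Not all that is in view belongs to the job. What is shaped like the tin but green or pink is not meant.

How it is judged:
By the outcome, as a careful person would: the job done as asked, in the order asked, and still so for the second after the job is handed in, with the robot touching nothing.
It also fails if it takes over 64 s, if anything falls off the work surface, if the arm or the gripper's body presses on something with over 40 N, if the wrist force passes 120 N, or if a joint passes its speed limit or range.

ROBOT

A 6-joint arm with a two-finger parallel gripper is mounted at the origin on the work surface. World frame = base frame: x ahead of the robot, y to its left, z up, the work surface at z = 0. Lengths are in m, angles in degrees, forces in N, time in s.
With the tool pointing down it reaches from about 0.35 to 0.875 m from the base axis. Payload 4.2 kg.
Tool frame: the origin (TCP) lies at the very end of the fingers, on their centre line; the grasp point (between the pads) lies 19 mm behind it; z points along the fingers, y is the direction in which the jaws open and shut (so a half turn about z gives the same grasp; the last joint's range is limited). The gripper opens to 87 mm and grips with 3 to 60 N. Pads are 19 mm wide; open, the fingers measure 117 mm over their backs; the gripper's body (75 mm by 190 mm) begins 51 mm behind the grasp point.
Start: joints at [91.192, 22.042, 0.453, 0, -68.411, -14.817], TCP at [0.147, 0.607, 0.197] pointing down, gripper open.
Joint ranges: [-179.83, 179.83], [-69.29, 118.12], [-61.27, 80.66], [-181.25, 117.63], [-171.15, -9.14], [-177.46, 177.46]. Speed limits (degrees/s): [159.86, 159.86, 180, 180, 180, 180].

INTERFACE

Orientations are given as a 3x3 rotation matrix whose columns are the frame's x, y, z axes.
In Python, from station import r, imaging gives the robot as it stands. The module is installed in compiled form; this text tells all that it offers.
- The arm moves only by the tool move_arm, never from a script. Its argument "motion" is one flat list of numbers, 7 for each row, row after row: the shift along the tool's x, y, z in units of 40 mm (1.0 is 40 mm), then the turn, a rotation vector about the tool's x, y, z in units of 5 degrees (1.0 is 5 degrees), then the gripper's target within -1 to 1 (shut at 1, half-way at 0, fully open at -1). In form: [dx, dy, dz, wx, wy, wz, gripper, dx, dy, dz, wx, wy, wz, gripper, ...]. A call has 1 to 20 rows; each row is the pose to reach, as a shift and turn from the pose measured when the call began, along the tool's axes at that moment; what a row does not reach only later rows make up. A row lasts 1/12 s, in which the tool goes at most 41.7 mm and 7.16 degrees, less where a joint would pass 70% of its speed; a pose out of reach is approached as far as the arm can. A call with a gripper value outside its range is refused whole. The fingers move at their own pace and stop on an object; the grip force is fixed at half the most. Time passes only in rows, so rows that repeat a pose let the fingers close. It gives the time, the measured TCP pose, the force and the opening at its end, in the units of the state.
- r.sense(): the state, without advancing time (a new reading comes with each control period).
- imaging.capture(name): name is "scene" or "top"; returns the picture (400x640x3 uint8, blue, green, red); there is no depth.
- imaging.camera_params(name): a dict with "intrinsics" (3x3 intrinsics, pixels), "world_from_camera" (4x4, takes a point from camera to world coordinates). Camera axes: x right, y down, z forward; pixel columns grow to the right and rows downward; lengths in m; the calibration is good to about 2 mm. A picture is of the moment at which its call begins. camera_params takes no time and is no camera call.
- r.finish_job(): hands the job in, once; it reports no verdict.
The state is a dict: "time_s": time; "joints": joint angles; "joint_velocities": joint speeds; "effort": joint torques, N m; "tcp_pos": TCP position; "ee_rot": TCP orientation; "wrist_force": force on the tool from outside, world axes, zero at the start; "moment": the same for the moment, N m; "gripper_width": opening from 0.0 (shut) to 1.0 (fully open).
Only numpy, scipy, OpenCV 4.12 (cv2) and the standard library are available. Lean on these libraries where they do the work, as an engineer would, in place of code of your own. Each camera call takes 0.05 s, during which the arm holds its last target.

## Working session

There is one attempt and no reset: what is moved stays moved. The work goes in short steps, Python scripts to look and compute and a tool call to move; the robot and the scene stay as the last step left them, time stands still between calls to the robot, and variables do not carry over. Pictures are saved under pics/ and viewed, and the job is handed in when it is done.

Besides the shell and the picture viewer there is one more tool, called after ">>>" by a JSON object that holds its "fn" and its "kwargs". move_arm: Moves the arm, as the interface text tells. Its arguments: {"type":"object","properties":{"motion":{"type":"array","items":{"type":"number"}}},"required":["motion"]}

```bash
mkdir -p pics
python3 - <<'E'
from station import r, imaging
import cv2
s=r.sense();print({k:s[k] for k in('time_s','tcp_pos','ee_rot','gripper_width','wrist_force')})
for n in('scene','top'):
    cv2.imwrite(f'pics/{n}0.png',imaging.capture(n)); print(n,imaging.camera_params(n))
E
```

```text
{'time_s': 0.0, 'tcp_pos': array([0.14706129, 0.60676041, 0.19577201]), 'ee_rot': array([[ 9.71823898e-01, -2.35707773e-01, -3.96229744e-04],
       [-2.35708074e-01, -9.71821511e-01, -2.15723957e-03],
       [ 1.23413547e-04,  2.18985152e-03, -9.99997595e-01]]), 'gripper_width': 0.9942453735255928, 'wrist_force': array([ 0.46413575, -0.37078904, -0.14534902])}
scene {'intrinsics': array([[480.55350825,   0.        , 323.19339482],
       [  0.        , 480.55350825, 213.61988956],
       [  0.        ,   0.        ,   1.        ]]), 'world_from_camera': array([[-0.5596182 ,  0.55929797, -0.61156623,  1.22079697],
       [ 0.82873745,  0.38181232, -0.40916207,  0.48949063],
       [ 0.00466   , -0.73580238, -0.67718029,  0.84541569],
       [ 0.        ,  0.        ,  0.        ,  1.        ]])}
top {'intrinsics': array([[382.66357085,   0.        , 315.86398442],
       [  0.        , 382.66357085, 199.2549632 ],
       [  0.        ,   0.        ,   1.        ]]), 'world_from_camera': array([[-0.01658654, -0.98987182,  0.14099169,  0.34319084],
       [-0.99967473,  0.0136855 , -0.02152079,  0.01159888],
       [ 0.01937329, -0.14130279, -0.98977684,  1.06287359],
       [ 0.        ,  0.        ,  0.        ,  1.        ]])}
```

View pics/scene0.png

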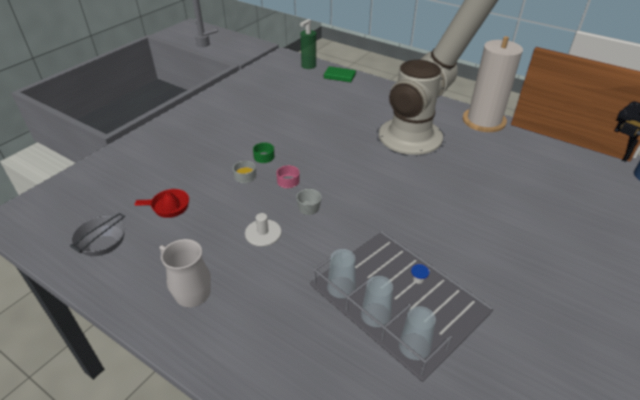

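View pics/top0.png

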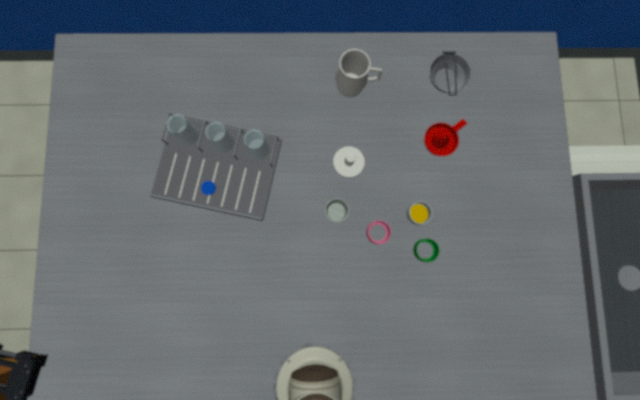

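Candidates (top image): yellow-filled steel ring (419,213) is the one I want. The others are the steel closed mould (337,210), pink ring (378,232) and green ring (426,250). I'll check these in crops.

Run:
```python
import cv2,numpy as np
t=cv2.imread('pics/top0.png');s=cv2.imread('pics/scene0.png')
def c(i,u,v,w,h,f,n): cv2.imwrite(f'pics/{n}.png',cv2.resize(i[v:v+h,u:u+w],None,fx=f,fy=f,interpolation=cv2.INTER_CUBIC))
c(t,320,140,130,90,6,'t_a'); c(s,225,140,110,110,5,'s_a')
a=cv2.resize(t[170:205,190:230],None,fx=9,fy=9,interpolation=2);b=cv2.resize(s[255:290,400:440],None,fx=9,fy=9,interpolation=2)
cv2.imwrite('pics/pad.png',np.hstack([a,b]))
```

```text
(no output)
```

View pics/t_a.png

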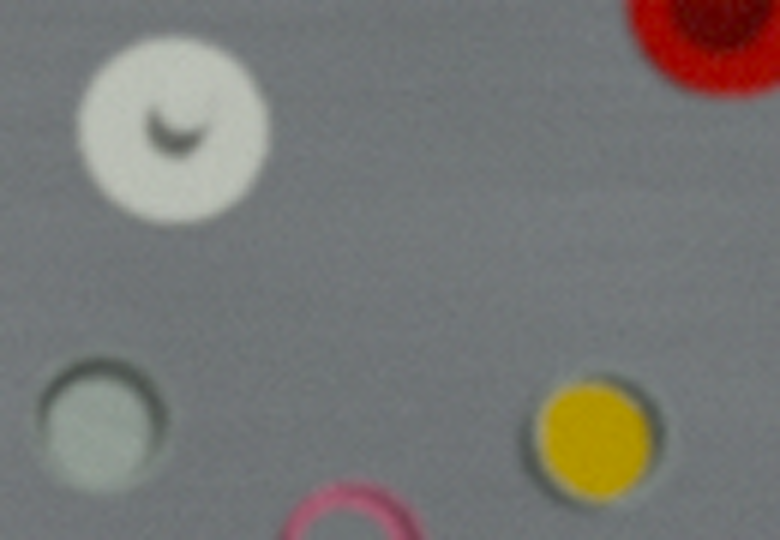

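View pics/s_a.png

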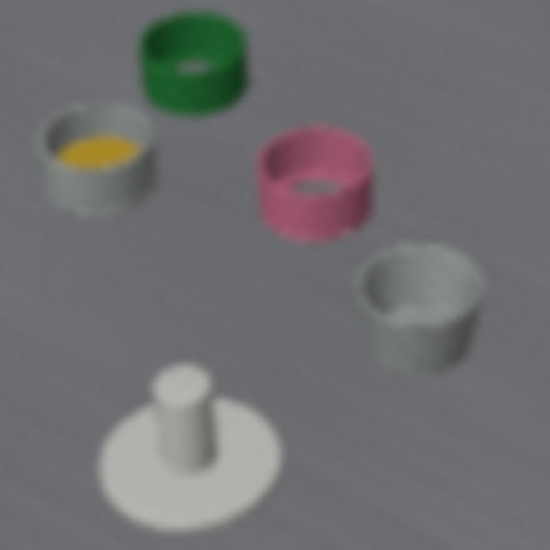

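View pics/pad.png

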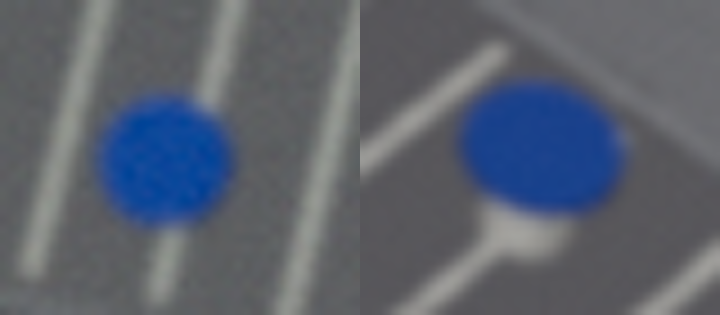

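The crops confirm the choice: the yellow base sits inside the steel ring at top (419,213), scene (245,172). The mould at top (337,210) has a plain steel bottom. The peg is at top (348,161) and the blue pad at (208,187). Next I triangulate.

```bash
cat > h.py <<'E'
import cv2,numpy as np
from station import r,imaging
P={n:imaging.camera_params(n) for n in('scene','top')}
def ray(n,u,v):
    p=P[n];d=np.linalg.solve(p['intrinsics'],[u,v,1]);T=p['world_from_camera'];return T[:3,3],T[:3,:3]@d
def at(n,u,v,z):
    o,d=ray(n,u,v);return (o+d*(z-o[2])/d[2])
def tri(a,b):
    A=[];y=[]
    for n,(u,v) in(('top',a),('scene',b)):
        o,d=ray(n,u,v);d=d/np.linalg.norm(d);M=np.eye(3)-np.outer(d,d);A.append(M);y.append(M@o)
    return np.linalg.lstsq(np.vstack(A),np.hstack(y),rcond=None)[0]
def proj(n,X):
    p=P[n];T=np.linalg.inv(p['world_from_camera']);X=np.atleast_2d(X);c=(T[:3,:3]@X.T).T+T[:3,3];q=(p['intrinsics']@c.T).T;return q[:,:2]/q[:,2:]
def circ(c,z,R): 
    a=np.linspace(0,2*np.pi,72,endpoint=False);return np.c_[c[0]+R*np.cos(a),c[1]+R*np.sin(a),a*0+z]
def overlay(im,n,circs,box,f):
    u,v,w,h=box;o=cv2.resize(im[v:v+h,u:u+w],None,fx=f,fy=f,interpolation=2)
    for c,z,R,col in circs:
        q=((proj(n,circ(c,z,R))-[u,v]+.5)*f-.5)
        cv2.polylines(o,[np.round(q).astype(np.int32)],True,col,1)
    return o
def blob(im,col,box):
    u,v,w,h=box;x=cv2.cvtColor(im[v:v+h,u:u+w],cv2.COLOR_BGR2HSV)
    lo,hi={'y':((18,120,70),(35,255,255)),'b':((105,150,60),(125,255,255)),'w':((0,0,165),(179,40,255))}[col]
    m=cv2.inRange(x,lo,hi);k,l,st,ce=cv2.connectedComponentsWithStats(m);i=1+np.argmax(st[1:,4]);return ce[i]+[u,v],st[i,4]
E
python3 - <<'E'
from h import *
t=cv2.imread('pics/top0.png');s=cv2.imread('pics/scene0.png')
b1=blob(t,'b',(190,170,40,35));b2=blob(s,'b',(400,255,40,35));print(b1,b2,tri(b1[0],b2[0]),at('top',*b1[0],.04),at('scene',*b2[0],.04))
y1=blob(t,'y',(400,195,40,40));print(y1,[at('top',*y1[0],z) for z in(.011,.04)])
w1=blob(t,'w',(325,140,45,45));w2=blob(s,'w',(235,200,55,55));print(w1,w2,at('top',*w1[0],.008),at('scene',262.6,231.9,.008),at('scene',261,216.6,.058))
E
```

```text
(array([207.875     , 187.40789474]), np.int32(152)) (array([419.72777778, 271.03888889]), np.int32(180)) [0.52569695 0.28098828 0.03709094] [0.52520416 0.28016923 0.04      ] [0.52816428 0.28178894 0.04      ]
(array([419.05947955, 213.07434944]), np.int32(269)) [array([ 0.45029694, -0.2972874 ,  0.011     ]), array([ 0.44734405, -0.28877145,  0.04      ])]
(array([348.54281346, 161.08562691]), np.int32(654)) (array([262.23168317, 233.87326733]), np.int32(505)) [ 0.60128245 -0.10564297  0.008     ] [ 0.60411445 -0.10275644  0.008     ] [ 0.60264116 -0.10371373  0.058     ]
```

Run:
```python
from h import *
t=cv2.imread('pics/top0.png');s=cv2.imread('pics/scene0.png')
ri=(.450,-.294);pg=(.602,-.105);pd=(.526,.281)
C=[(ri,.032,.032,(0,0,255)),(ri,.032,.029,(255,0,255)),(ri,0,.032,(0,255,0)),(ri,.011,.027,(255,0,0)),
(pg,.058,.014,(0,0,255)),(pg,.008,.045,(255,0,0)),(pg,0,.045,(0,255,0))]
D=[(pd,.04,.02,(0,0,255))]
a=np.hstack([overlay(t,'top',C,(400,192,40,40),10),overlay(s,'scene',C,(225,152,40,40),10)])
b=np.hstack([overlay(t,'top',C,(328,141,40,40),10),overlay(s,'scene',C,(243,206,40,40),10)])
c=np.hstack([overlay(t,'top',D,(193,172,30,30),13),overlay(s,'scene',D,(405,256,30,30),13)])
for n,i in zip('abc',(a,b,c)):cv2.imwrite(f'pics/o{n}.png',i)
```

```text
(no output)
```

View pics/oa.png

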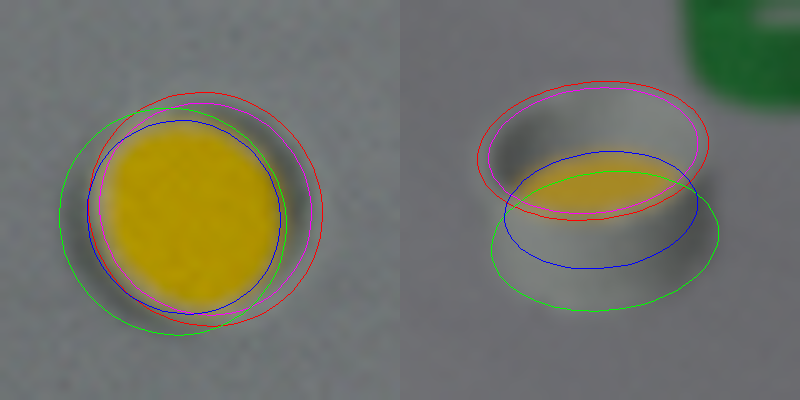

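View pics/ob.png

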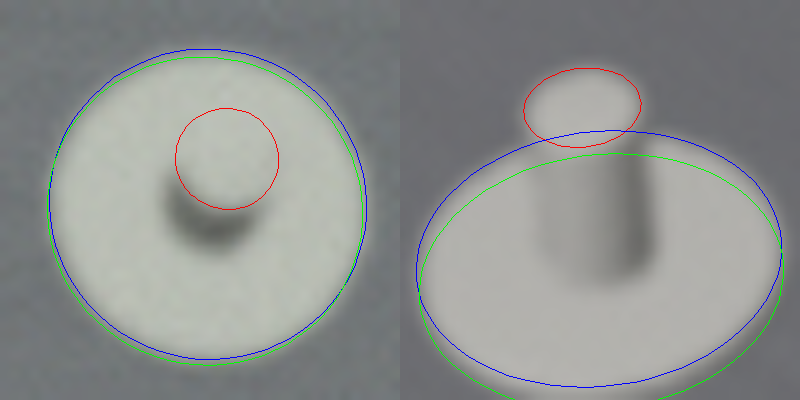

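View pics/oc.png

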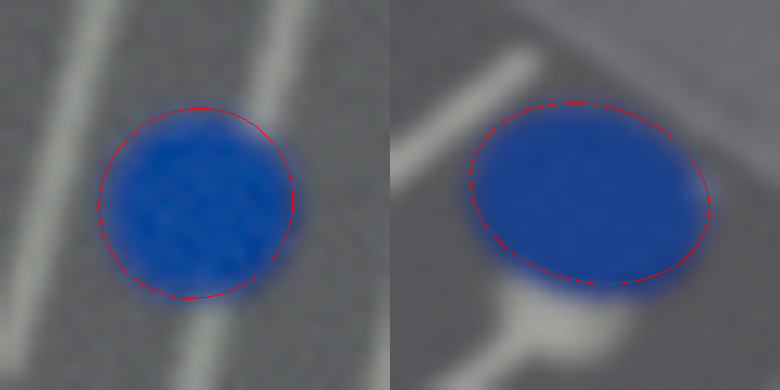

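```bash
cat >> h.py <<'E'
def go(*targets,yaw=None):
    s=r.sense();R=s['ee_rot'];p=s['tcp_pos']
    # level tool, yaw: angle of tool x; default keep
    from scipy.spatial.transform import Rotation as Ro
    y=np.arctan2(R[1,0],R[0,0]) if yaw is None else np.radians(yaw)
    G=np.array([[np.cos(y),np.sin(y),0],[np.sin(y),-np.cos(y),0],[0,0,-1]])
    w=Ro.from_matrix(R.T@G).as_rotvec(degrees=True)/5
    print('t',s['time_s'],'p',p.round(4),'yaw',np.degrees(np.arctan2(R[1,0],R[0,0])).round(2),'j',np.round(s['joints'],1),'g',round(s['gripper_width'],3),'F',s['wrist_force'].round(1))
    for T in targets: print(T,'->',(R.T@(np.array(T)-p)/.04).round(3),'w',w.round(3))
E
python3 - <<'E'
from h import *
go((.45,.25,.2),(.45,-.294,.2))
for n,u,v in(('jug',352,85),('pink',378,232),('green',426,250)):print(n,at('top',u,v,.01))
E
```

```text
t 0.1 p [0.1471 0.6068 0.1959] yaw -13.63 j [ 91.2  22.1   0.4  -0.  -68.4 -14.8] g 1.002 F [ 0.8  0.6 -0.6]
(0.45, 0.25, 0.2) -> [ 9.463  6.885 -0.089] w [ 0.022 -0.001 -0.   ]
(0.45, -0.294, 0.2) -> [12.668 20.102 -0.063] w [ 0.022 -0.001 -0.   ]
jug [ 0.82743588 -0.12200243  0.01      ]
pink [ 0.39969045 -0.18098034  0.01      ]
green [ 0.34838823 -0.31113387  0.01      ]
```

>>> {"fn": "move_arm", "kwargs": {"motion": [9.46,6.88,-0.09,0,0,0,-1,9.46,6.88,-0.09,0,0,0,-1,9.46,6.88,-0.09,0,0,0,-1,9.46,6.88,-0.09,0,0,0,-1,9.46,6.88,-0.09,0,0,0,-1,9.46,6.88,-0.09,0,0,0,-1,9.46,6.88,-0.09,0,0,0,-1,9.46,6.88,-0.09,0,0,0,-1,9.46,6.88,-0.09,0,0,0,-1,9.46,6.88,-0.09,0,0,0,-1,9.46,6.88,-0.09,0,0,0,-1,12.67,20.1,-0.06,0,0,0,-1,12.67,20.1,-0.06,0,0,0,-1,12.67,20.1,-0.06,0,0,0,-1,12.67,20.1,-0.06,0,0,0,-1,12.67,20.1,-0.06,0,0,0,-1,12.67,20.1,-0.06,0,0,0,-1,12.67,20.1,-0.06,0,0,0,-1,12.67,20.1,-0.06,0,0,0,-1,12.67,20.1,-0.06,0,0,0,-1]}}

```text
time_s: 1.77
tcp_pos: [0.4473, -0.1191, 0.1999]
ee_rot: [[0.972, -0.235, -0.0], [-0.235, -0.972, -0.002], [0.0, 0.002, -1.0]]
wrist_force: [0.6, 0.6, -1.0]
gripper_width: 1.002
```

Run:
```python
from h import *
go((.45,-.294,.2),(.45,-.294,.1))
```

```text
t 1.7667 p [ 0.4473 -0.1191  0.1999] yaw -13.62 j [  5.4   5.9 -21.    0.1 -63.1  71. ] g 1.002 F [ 0.6  0.6 -1. ]
(0.45, -0.294, 0.2) -> [1.096 4.233 0.005] w [ 0.02  -0.001 -0.   ]
(0.45, -0.294, 0.1) -> [1.096 4.229 2.505] w [ 0.02  -0.001 -0.   ]
```

>>> {"fn": "move_arm", "kwargs": {"motion": [1.1,4.23,0,0.02,0,0,-1,1.1,4.23,0,0.02,0,0,-1,1.1,4.23,0,0.02,0,0,-1,1.1,4.23,0,0.02,0,0,-1,1.1,4.23,1,0.02,0,0,-1,1.1,4.23,2,0.02,0,0,-1,1.1,4.23,2.5,0.02,0,0,-1,1.1,4.23,2.5,0.02,0,0,-1,1.1,4.23,2.5,0.02,0,0,-1]}}

```text
time_s: 2.52
tcp_pos: [0.4495, -0.2942, 0.0995]
ee_rot: [[0.972, -0.235, -0.003], [-0.235, -0.972, 0.0], [-0.003, 0.0, -1.0]]
wrist_force: [-0.4, -0.1, 1.4]
gripper_width: 0.996
```

Run:
```python
from h import *
s=imaging.capture('scene');t=imaging.capture('top')
cv2.imwrite('pics/h1.png',np.hstack([cv2.resize(t[150:270,360:480],None,fx=3.3,fy=3.3,interpolation=2),cv2.resize(s[100:220,190:310],None,fx=3.3,fy=3.3,interpolation=2)]))
go((.45,-.294,.05),(.45,-.294,.008))
```

```text
t 2.6167 p [ 0.4517 -0.2945  0.1021] yaw -13.56 j [-15.8  18.8 -19.4   0.1 -51.5  92.3] g 0.999 F [-0.8  0.9  0.6]
(0.45, -0.294, 0.05) -> [-0.049 -0.004  1.302] w [ 0.01  -0.041 -0.   ]
(0.45, -0.294, 0.008) -> [-0.053 -0.005  2.352] w [ 0.01  -0.041 -0.   ]
```

View pics/h1.png

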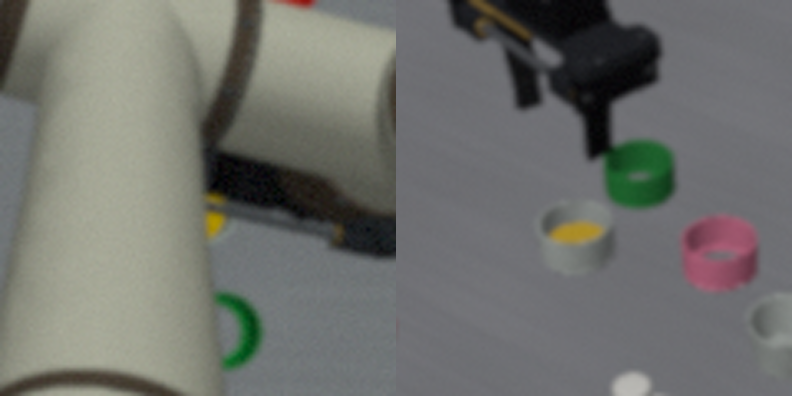

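Run:
```python
from h import *
p=np.array([.4517,-.2945,.1021]);j=np.array([-.235,-.972,0])
for k in(-.0585,-.0435,.0435,.0585):print(k,proj('scene',p+j*k))
```

```text
-0.0585 [[253.41929889 155.33682991]]
-0.0435 [[250.04235038 152.85894486]]
0.0435 [[231.27670283 139.08937826]]
0.0585 [[228.17597979 136.81417766]]
```

Run:
```python
from h import *
s=imaging.capture('scene')
o=cv2.resize(s[100:180,200:300],None,fx=8,fy=8,interpolation=2)
st=r.sense();p=st['tcp_pos'];R=st['ee_rot'];print(p)
for k in(-.0585,-.0435,.0435,.0585):
  for l in(-.0095,.0095):
    q=(proj('scene',p+R[:,1]*k+R[:,0]*l)[0]-[200,100]+.5)*8
    cv2.circle(o,tuple(int(a) for a in q),3,(0,0,255),-1)
q=(proj('scene',p)[0]-[200,100]+.5)*8;cv2.circle(o,tuple(int(a) for a in q),4,(0,255,0),-1)
cv2.imwrite('pics/h2.png',np.clip(o.astype(float)*1.6,0,255).astype(np.uint8))
```

```text
[ 0.45183047 -0.29447067  0.10240232]
```

View pics/h2.png

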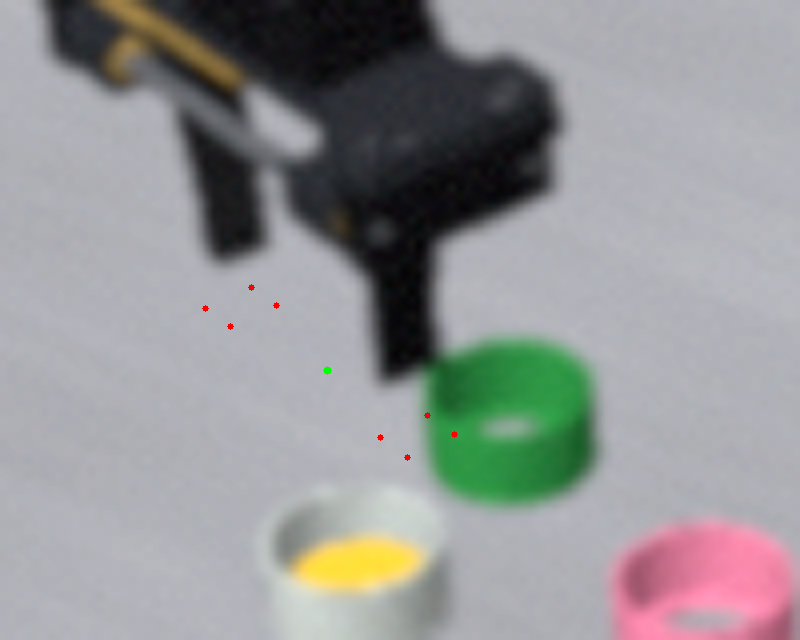

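Run:
```python
from h import *
print(proj('scene',[[0,0,0],[0,0,.1]]),proj('top',[[0,0,0],[0,0,.02]]))
t=imaging.capture('top');s=imaging.capture('scene')
cv2.imwrite('pics/h3.png',np.hstack([cv2.resize(np.clip(t[150:270,360:480]*1.6,0,255).astype(np.uint8),None,fx=3.3,fy=3.3,interpolation=2),overlay(s,'scene',[((0,0),0.0,.09,(0,0,255)),((0,0),0.02,.09,(0,255,0))],(350,60,120,120),3.3)]))
cv2.imwrite('pics/h4.png',s);print(r.sense()['effort'],r.sense()['moment'])
```

```text
[[409.72253855 135.30063588]
 [413.91327261 107.28934767]] [[314.6045787  385.9393366 ]
 [314.72991309 388.5957293 ]]
[-3.80840397e-02 -3.30176961e+01  1.58779389e+01  3.47070917e+00
  8.05908744e-02 -2.96274875e-04] [-0.01774374  0.02408099  0.00022245]
```

View pics/h3.png

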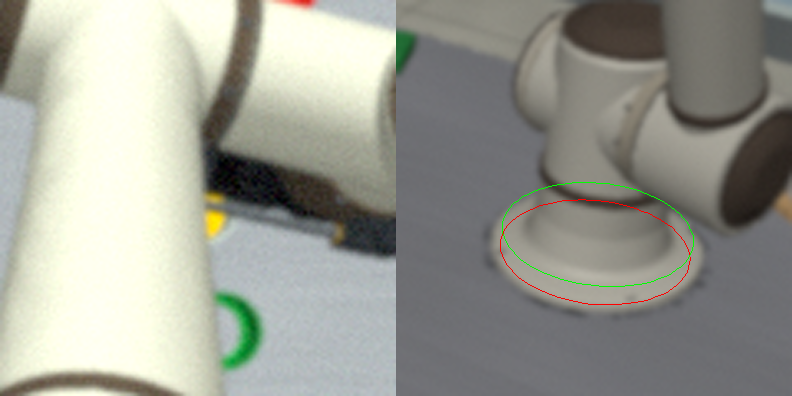

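View pics/h4.png

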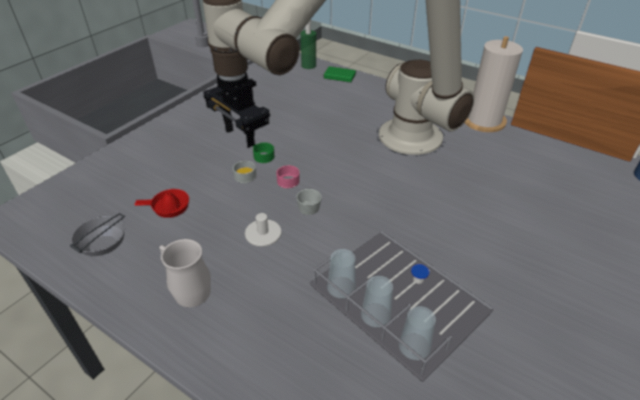

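The reported TCP projects about 8 px below the fingertips in the scene view. I'll descend a bit and re-examine before gripping.

>>> {"fn": "move_arm", "kwargs": {"motion": [-0.05,0,0.5,0.01,-0.04,0,-1,-0.05,0,1,0.01,-0.04,0,-1,-0.05,0,1.3,0.01,-0.04,0,-1,-0.05,0,1.3,0.01,-0.04,0,-1,-0.05,0,1.3,0.01,-0.04,0,-1,-0.05,0,1.3,0.01,-0.04,0,-1]}}

```text
time_s: 3.27
tcp_pos: [0.451, -0.2942, 0.0517]
ee_rot: [[0.972, -0.234, 0.003], [-0.234, -0.972, -0.001], [0.004, 0.0, -1.0]]
wrist_force: [-0.2, -1.1, -0.7]
gripper_width: 1.002
```

```bash
cat >> h.py <<'E'
def tipview(name,box=(200,100,100,80),cam='scene',extra=()):
    s=imaging.capture(cam);f=8;u,v,w,h=box
    o=overlay(s,cam,extra,box,f);o=np.clip(o.astype(float)*1.6,0,255).astype(np.uint8)
    st=r.sense();p=st['tcp_pos'];R=st['ee_rot'];hw=.0435*st['gripper_width']
    for k in(-hw-.015,-hw,hw,hw+.015):
      for l in(-.0095,.0095):
        q=(proj(cam,p+R[:,1]*k+R[:,0]*l)[0]-[u,v]+.5)*f
        cv2.circle(o,tuple(int(a) for a in q),3,(0,0,255),-1)
    cv2.imwrite(f'pics/{name}.png',o)
E
python3 - <<'E'
from h import *
tipview('h5');go((.45,-.294,.03),(.45,-.294,.008))
E
```

```text
t 3.3167 p [ 0.451  -0.2942  0.0518] yaw -13.54 j [-15.9  22.4 -22.7  -0.  -44.7  92.3] g 0.997 F [-0.2  0.1 -0.2]
(0.45, -0.294, 0.03) -> [-0.028  0.002  0.545] w [-0.001 -0.044  0.   ]
(0.45, -0.294, 0.008) -> [-0.03   0.002  1.095] w [-0.001 -0.044  0.   ]
```

View pics/h5.png

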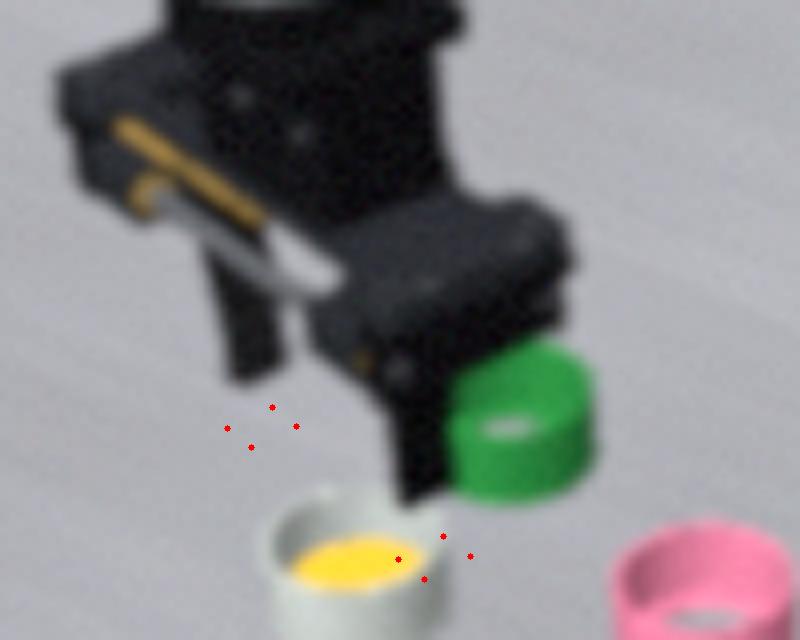

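Run:
```python
from h import *
u,v,w,h=340,130,130,110;f=6
s=imaging.capture('top');o=np.clip(cv2.resize(s[v:v+h,u:u+w],None,fx=f,fy=f,interpolation=2)*1.6,0,255).astype(np.uint8)
st=r.sense();p=st['tcp_pos'];R=st['ee_rot']
def dr(P,c): 
    q=(proj('top',P)-[u,v]+.5)*f; cv2.polylines(o,[q.astype(np.int32)],True,c,1)
for dz,c in((-.07,(0,0,255)),(-.11,(255,0,0))):
    dr([p+R@np.array([a,b,dz]) for a,b in((-.0375,-.095),(.0375,-.095),(.0375,.095),(-.0375,.095))],c)
cv2.imwrite('pics/h6.png',o)
```

```text
(no output)
```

View pics/h6.png

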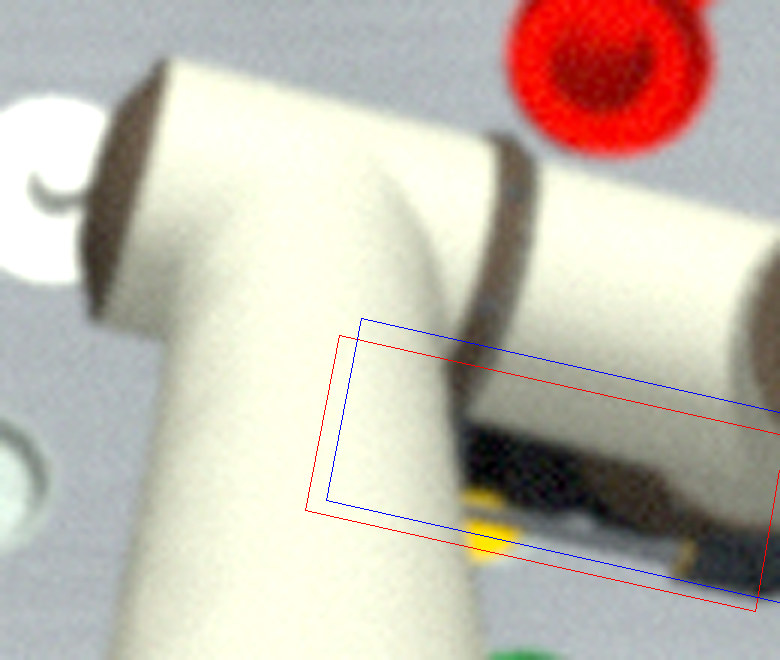

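Run:
```python
from h import *
u,v,w,h=200,90,100,90;f=8
s=imaging.capture('scene');o=np.clip(cv2.resize(s[v:v+h,u:u+w],None,fx=f,fy=f,interpolation=2)*2.2,0,255).astype(np.uint8)
st=r.sense();p=st['tcp_pos'];R=st['ee_rot']
def dr(P,c): 
    q=(proj('scene',P)-[u,v]+.5)*f; cv2.polylines(o,[q.astype(np.int32)],True,c,1)
for dz,c in((-.07,(0,0,255)),(-.095,(255,0,0))):
    dr([p+R@np.array([a,b,dz]) for a,b in((-.0375,-.095),(.0375,-.095),(.0375,.095),(-.0375,.095))],c)
for k in(-1,1):
  for dz,c in((0,(0,0,255)),(-.027,(255,0,0))):dr([p+R@np.array([a,b*k,dz]) for a,b in((-.0095,.0435),(-.0095,.0585),(.0095,.0585),(.0095,.0435))],c)
cv2.imwrite('pics/h7.png',o[:600])
```

```text
(no output)
```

View pics/h7.png

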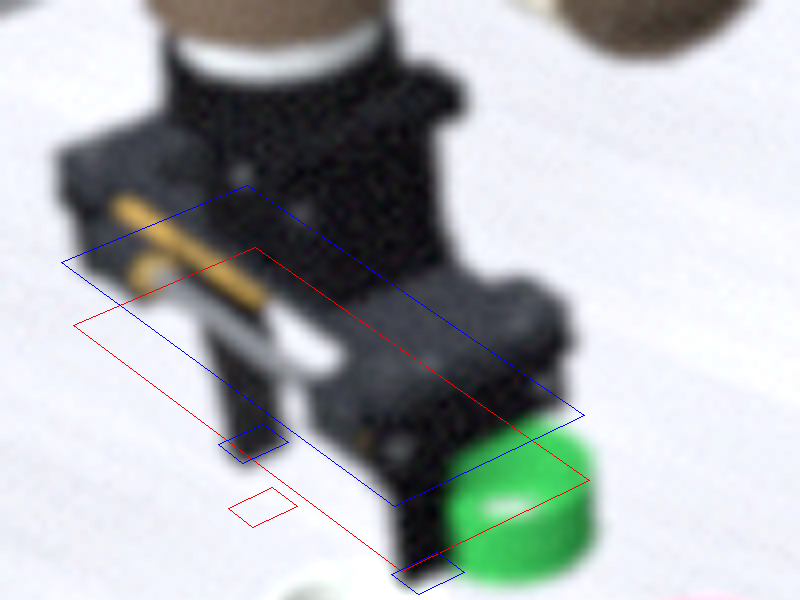

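Top view agrees horizontally, but the scene view puts the whole gripper about 27 mm higher than reported. I'll keep going down in small steps and watch the force and the picture.

>>> {"fn": "move_arm", "kwargs": {"motion": [-0.03,0,0.4,0,-0.04,0,-1,-0.03,0,0.6,0,-0.04,0,-1,-0.03,0,0.8,0,-0.04,0,-1,-0.03,0,0.8,0,-0.04,0,-1,-0.03,0,0.8,0,-0.04,0,-1]}}

```text
time_s: 3.83
tcp_pos: [0.4494, -0.2938, 0.0192]
ee_rot: [[0.972, -0.234, -0.001], [-0.234, -0.972, 0.0], [-0.001, -0.0, -1.0]]
wrist_force: [0.2, 1.0, -0.1]
gripper_width: 1.001
```

Run:
```python
from h import *
tipview('h8',(200,110,100,75));go((.45,-.294,.008))
```

```text
t 3.8833 p [ 0.4498 -0.294   0.0196] yaw -13.54 j [-15.9  25.  -24.4   0.  -40.5  92.3] g 1.003 F [-0.  -0.6  1. ]
(0.45, -0.294, 0.008) -> [ 0.005 -0.     0.29 ] w [-0.     0.002 -0.   ]
```

View pics/h8.png

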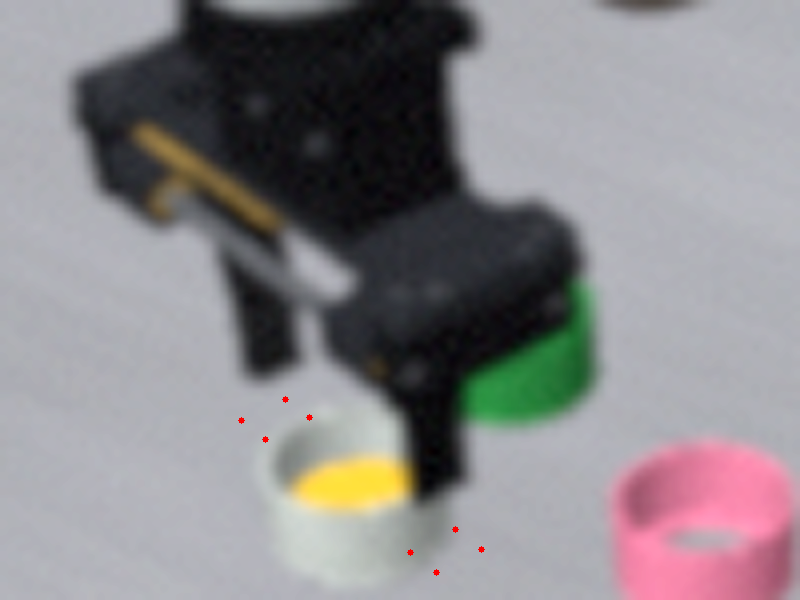

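>>> {"fn": "move_arm", "kwargs": {"motion": [0,0,0.2,0,0,0,-1,0,0,0.35,0,0,0,-1,0,0,0.5,0,0,0,-1,0,0,0.5,0,0,0,-1,0,0,0.5,0,0,0,-1]}}

```text
time_s: 4.3
tcp_pos: [0.4494, -0.2939, -0.001]
ee_rot: [[0.972, -0.234, -0.001], [-0.234, -0.972, 0.0], [-0.002, -0.0, -1.0]]
wrist_force: [-0.1, -0.1, 0.3]
gripper_width: 1.002
```

Run:
```python
from h import *
tipview('h9',(200,110,100,75));go((.45,-.294,-.02))
```

```text
t 4.35 p [ 0.4497 -0.294  -0.0006] yaw -13.54 j [-15.9  26.8 -25.4   0.  -37.8  92.3] g 1.0 F [ 0.7  0.1 -0. ]
(0.45, -0.294, -0.02) -> [ 0.007 -0.001  0.484] w [0.001 0.007 0.   ]
```

View pics/h9.png

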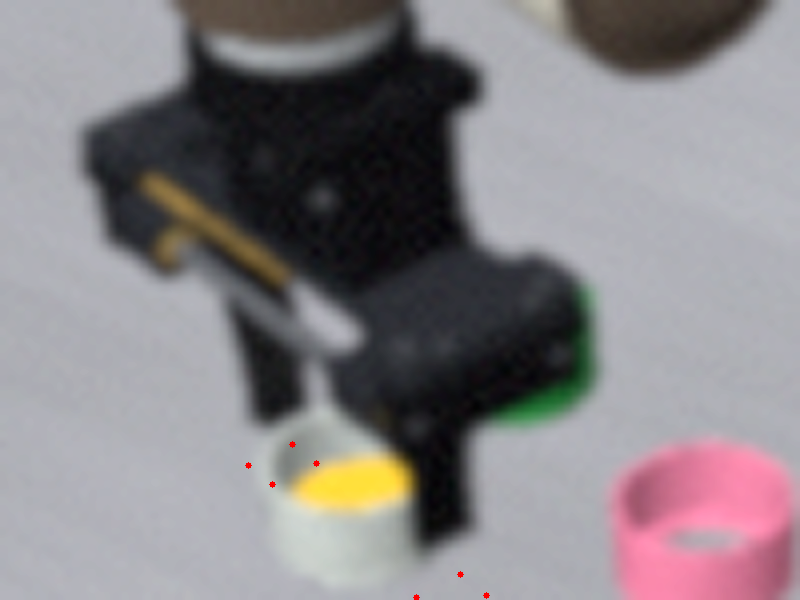

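The force stays zero at reported z = -0.001, and the fingers now straddle the ring, so true z is about 25 mm above reported. From here I use relative heights. Down 16 mm more, then close.

>>> {"fn": "move_arm", "kwargs": {"motion": [0,0,0.15,0,0,0,-1,0,0,0.3,0,0,0,-1,0,0,0.38,0,0,0,-1,0,0,0.38,0,0,0,-1,0,0,0.38,0,0,0,-1]}}

```text
time_s: 4.77
tcp_pos: [0.4495, -0.2939, -0.0162]
ee_rot: [[0.972, -0.234, -0.001], [-0.234, -0.972, 0.0], [-0.002, 0.0, -1.0]]
wrist_force: [0.1, 0.3, 1.0]
gripper_width: 1.001
```

Run:
```python
from h import *
tipview('h10',(200,120,100,75));go((.45,-.294,-.02))
```

```text
t 4.8167 p [ 0.4497 -0.294  -0.0159] yaw -13.53 j [-15.9  28.2 -26.1   0.  -35.8  92.3] g 0.995 F [ 0.2 -0.7  0.7]
(0.45, -0.294, -0.02) -> [ 0.007 -0.002  0.102] w [0.002 0.01  0.   ]
```

View pics/h10.png

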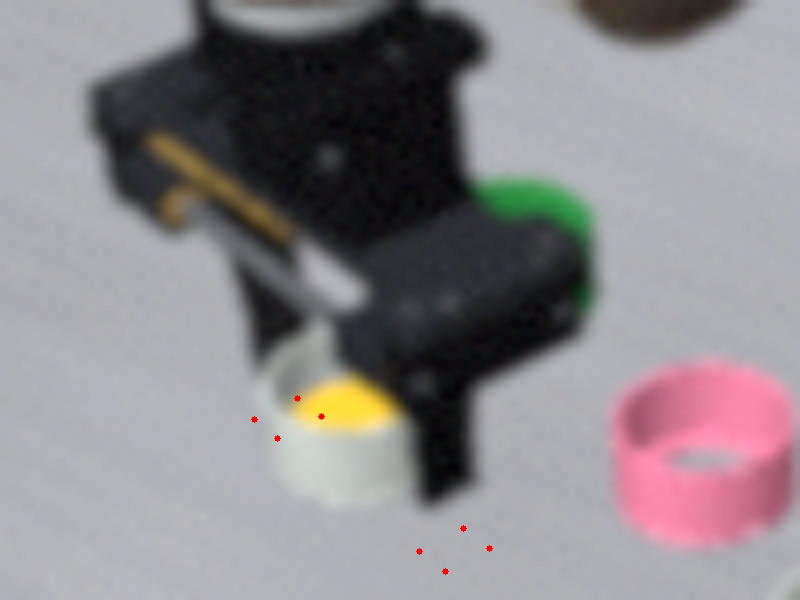

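>>> {"fn": "move_arm", "kwargs": {"motion": [0,0,0,0,0,0,1,0,0,0,0,0,0,1,0,0,0,0,0,0,1,0,0,0,0,0,0,1,0,0,0,0,0,0,1,0,0,0,0,0,0,1,0,0,0,0,0,0,1,0,0,0,0,0,0,1]}}

```text
time_s: 5.48
tcp_pos: [0.4497, -0.2941, -0.0158]
ee_rot: [[0.972, -0.234, -0.001], [-0.234, -0.972, -0.0], [-0.001, 0.0, -1.0]]
wrist_force: [-0.2, -0.1, 0.6]
gripper_width: 0.72
```

Run:
```python
from h import *
tipview('h11',(200,120,100,75));go((.45,-.294,.18))
```

```text
t 5.5333 p [ 0.4498 -0.2941 -0.0158] yaw -13.53 j [-15.9  28.2 -26.1   0.  -35.8  92.3] g 0.717 F [-0.6 -0.8  1.1]
(0.45, -0.294, 0.18) -> [ 2.000e-03 -2.000e-03 -4.895e+00] w [0.003 0.009 0.   ]
```

View pics/h11.png

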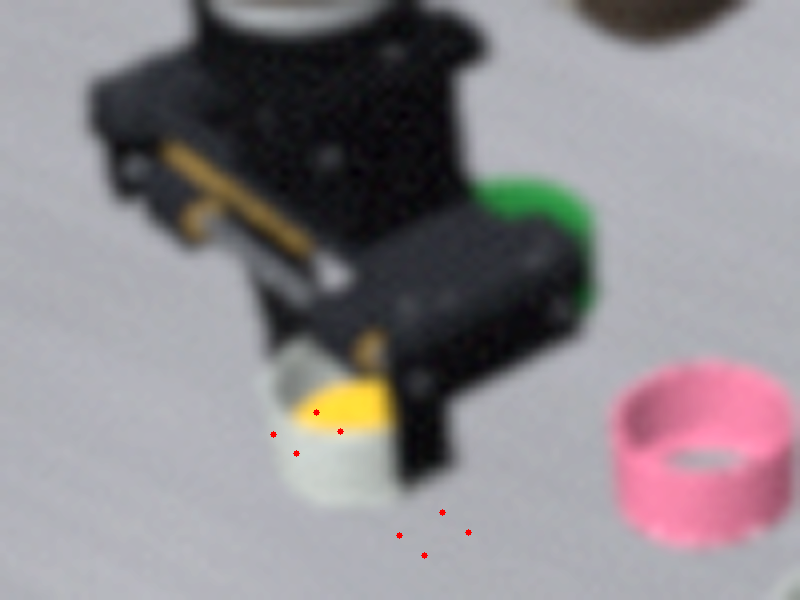

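Width 0.717 means about 62 mm, close to the ring's 64. Lift a little and check the grip.

>>> {"fn": "move_arm", "kwargs": {"motion": [0,0,-0.3,0,0,0,1,0,0,-0.6,0,0,0,1,0,0,-1,0,0,0,1,0,0,-1.5,0,0,0,1,0,0,-2,0,0,0,1,0,0,-2,0,0,0,1,0,0,-2,0,0,0,1]}}

```text
time_s: 6.12
tcp_pos: [0.4502, -0.294, 0.0647]
ee_rot: [[0.972, -0.234, 0.001], [-0.234, -0.972, -0.0], [0.001, -0.0, -1.0]]
wrist_force: [0.2, 0.1, -2.2]
gripper_width: 0.719
```

Run:
```python
from h import *
p=r.sense()['tcp_pos']
b=p[2]+.016
tipview('h12',(205,85,100,75),extra=[(p,b,.032,(0,255,0)),(p,b+.032,.032,(0,0,255)),(p,b+.011,.027,(255,0,0))])
tipview('h13',(370,150,100,75),cam='top',extra=[(p,b+.032,.032,(0,0,255)),(p,b+.011,.027,(255,0,0))])
go((.45,-.294,.18))
```

```text
t 6.2167 p [ 0.4488 -0.2935  0.063 ] yaw -13.56 j [-15.9  21.5 -22.   -0.  -46.6  92.3] g 0.717 F [ 0.2  0.  -1.6]
(0.45, -0.294, 0.18) -> [ 2.400e-02  2.000e-03 -2.925e+00] w [-0.006  0.035 -0.   ]
```

View pics/h12.png

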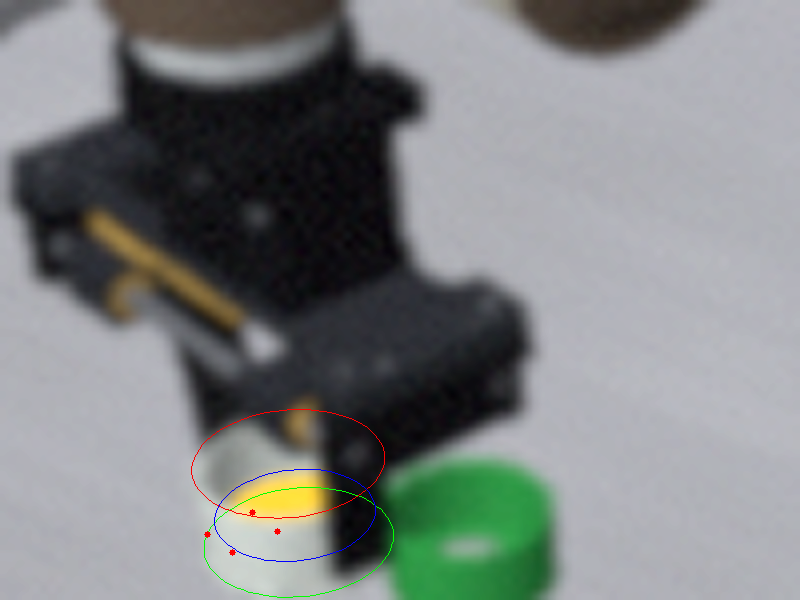

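View pics/h13.png

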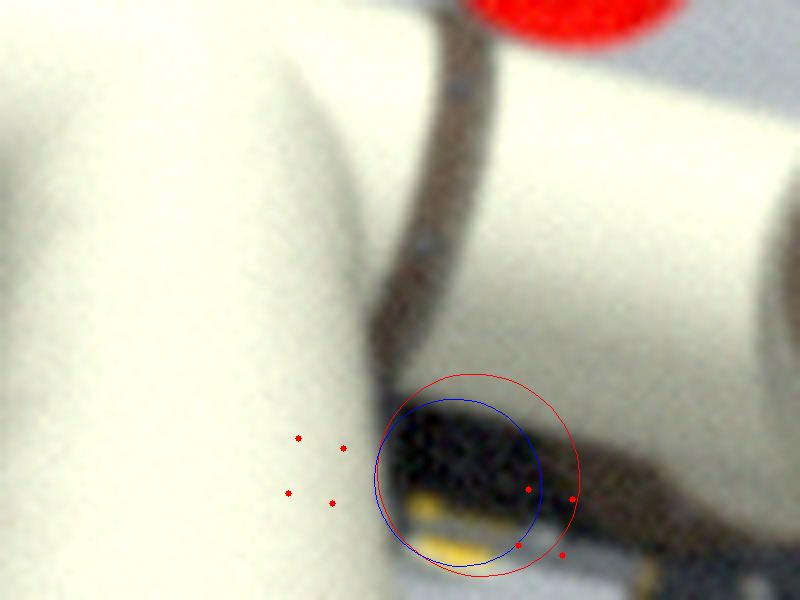

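The grip holds. The ring outline drawn at the TCP matches the picture, and the underside sits at reported z + 16 mm. Now travel above the peg.

>>> {"fn": "move_arm", "kwargs": {"motion": [0,0,-0.8,0,0.03,0,1,0,0,-1.6,0,0.03,0,1,0,0,-2.2,0,0.03,0,1,0,0,-2.2,0,0.03,0,1,0,0,-2.2,0,0.03,0,1]}}

```text
time_s: 6.63
tcp_pos: [0.4491, -0.2935, 0.1509]
ee_rot: [[0.972, -0.235, 0.0], [-0.235, -0.972, 0.001], [0.0, -0.001, -1.0]]
wrist_force: [-0.5, 0.6, -2.3]
gripper_width: 0.715
```

Run:
```python
from h import *
go((.602,-.105,.15),(.602,-.105,.07))
```

```text
t 6.6333 p [ 0.4491 -0.2935  0.1509] yaw -13.58 j [-15.9  15.7 -15.9  -0.1 -58.4  92.3] g 0.715 F [-0.5  0.6 -2.3]
(0.602, -0.105, 0.15) -> [ 2.609 -5.477  0.028] w [-0.012 -0.002  0.   ]
(0.602, -0.105, 0.07) -> [ 2.609 -5.475  2.028] w [-0.012 -0.002  0.   ]
```

>>> {"fn": "move_arm", "kwargs": {"motion": [0.26,-0.55,0,0,0,0,1,0.65,-1.37,0,0,0,0,1,1.05,-2.2,0,0,0,0,1,1.45,-3.05,0,0,0,0,1,1.85,-3.9,0,0,0,0,1,2.25,-4.7,0.03,0,0,0,1,2.5,-5.25,0.03,0,0,0,1,2.61,-5.48,0.03,0,0,0,1,2.61,-5.48,0.03,0,0,0,1,2.61,-5.48,0.8,0,0,0,1,2.61,-5.48,1.6,0,0,0,1,2.61,-5.48,1.6,0,0,0,1,2.61,-5.48,1.6,0,0,0,1,2.61,-5.48,1.6,0,0,0,1]}}

```text
time_s: 7.8
tcp_pos: [0.6024, -0.1058, 0.088]
ee_rot: [[0.972, -0.235, 0.001], [-0.235, -0.972, 0.0], [0.001, -0.0, -1.0]]
wrist_force: [-0.2, -0.0, -0.4]
gripper_width: 0.721
```

Run:
```python
from h import *
p=r.sense()['tcp_pos'];b=p[2]+.016;pg=(.602,-.105)
E=[(p,b,.032,(0,255,0)),(p,b+.032,.032,(0,0,255)),(pg,.058,.014,(255,0,0)),(pg,.008,.045,(255,0,0))]
tipview('i1',(220,175,100,75),extra=E)
tipview('i2',(310,110,100,75),cam='top',extra=E)
go((.602,-.105,.045),(.602,-.105,-.008))
```

```text
t 7.9 p [ 0.6034 -0.1054  0.0892] yaw -13.59 j [  5.2  26.   -9.8  -0.  -54.   71.2] g 0.716 F [ 0.7 -0.1 -1.1]
(0.602, -0.105, 0.045) -> [-4.000e-02  1.000e-03  1.106e+00] w [-0.019 -0.044  0.   ]
(0.602, -0.105, -0.008) -> [-0.045  0.003  2.431] w [-0.019 -0.044  0.   ]
```

View pics/i1.png

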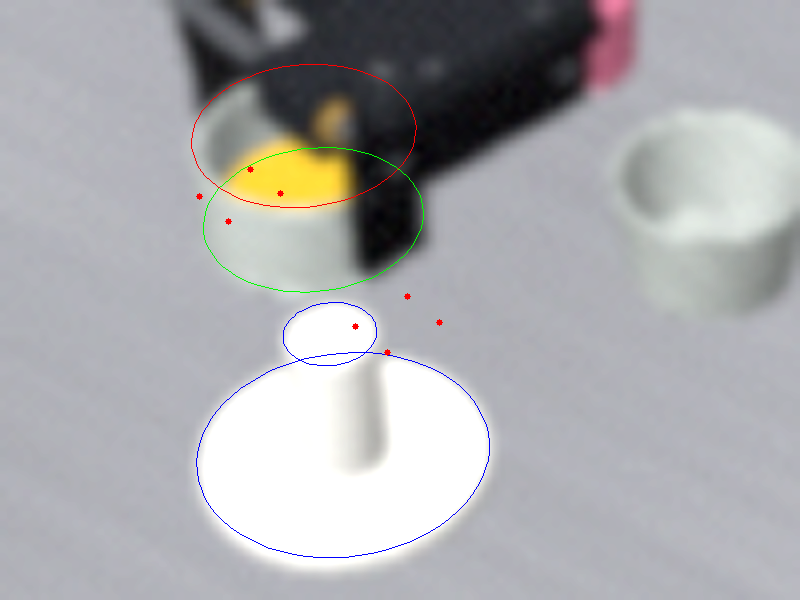

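View pics/i2.png

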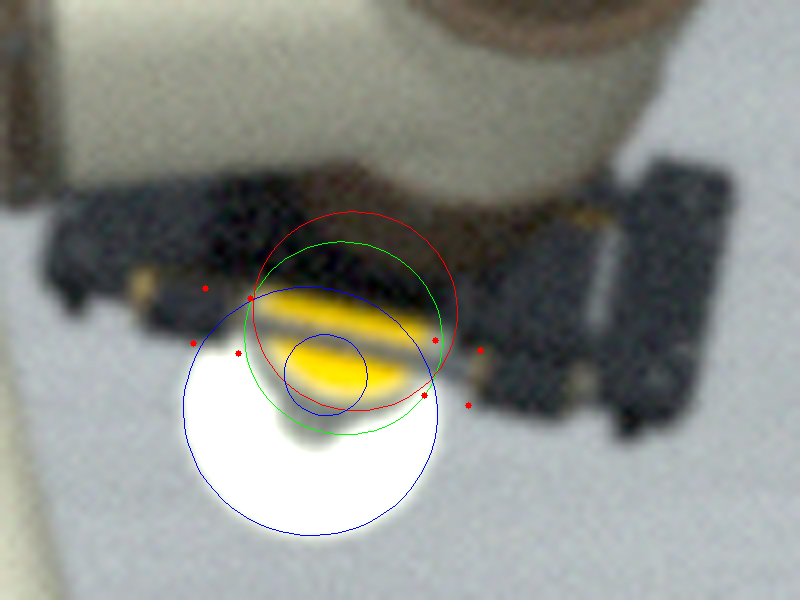

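Both views show the ring centred over the peg: ring bottom rim at scene (310,290) in the crop, and the peg under it. Lowering.

>>> {"fn": "move_arm", "kwargs": {"motion": [-0.04,0,0.4,-0.02,-0.04,0,1,-0.04,0,0.8,-0.02,-0.04,0,1,-0.04,0,1.1,-0.02,-0.04,0,1,-0.04,0,1.3,-0.02,-0.04,0,1,-0.04,0,1.5,-0.02,-0.04,0,1,-0.04,0,1.7,-0.02,-0.04,0,1,-0.04,0,1.7,-0.02,-0.04,0,1,-0.04,0,1.7,-0.02,-0.04,0,1]}}

```text
time_s: 8.57
tcp_pos: [0.6023, -0.105, 0.0214]
ee_rot: [[0.972, -0.235, 0.0], [-0.235, -0.972, -0.0], [0.001, 0.0, -1.0]]
wrist_force: [0.7, -0.2, -0.7]
gripper_width: 0.716
```

Run:
```python
from h import *
p=r.sense()['tcp_pos'];b=p[2]+.016;pg=(.602,-.105)
E=[(p,b,.032,(0,255,0)),(p,b+.032,.032,(0,0,255)),(pg,.066,.027,(255,0,0)),(pg,.008,.045,(255,0,0))]
tipview('i3',(220,185,100,75),extra=E)
go((.602,-.105,-.006),(.602,-.105,-.008))
```

```text
t 8.6167 p [ 0.6026 -0.105   0.0218] yaw -13.58 j [  5.3  30.5 -13.6   0.  -45.9  71.1] g 0.718 F [-0.1  0.3 -0.5]
(0.602, -0.105, -0.006) -> [-0.016  0.003  0.694] w [ 0.    -0.016 -0.   ]
(0.602, -0.105, -0.008) -> [-0.016  0.003  0.744] w [ 0.    -0.016 -0.   ]
```

View pics/i3.png

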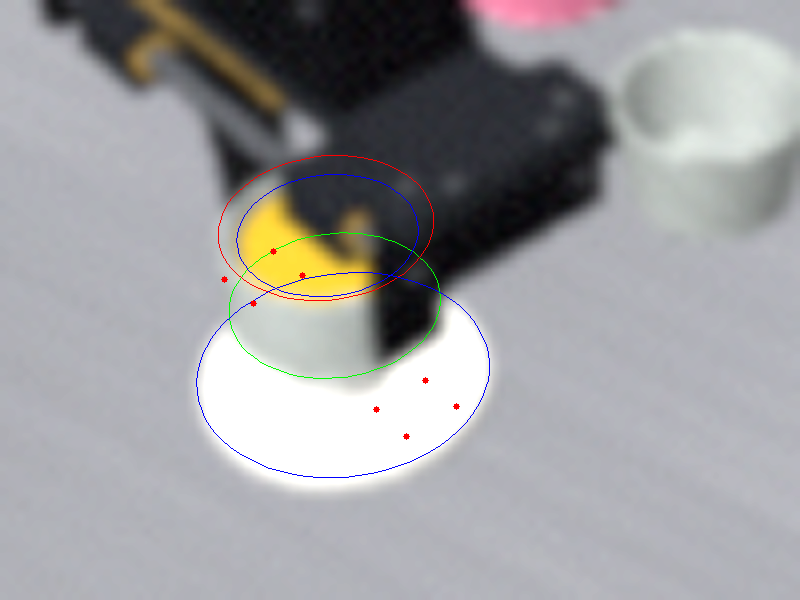

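Base is resting on the peg (near rim height) and moves up the ring as predicted. Continuing down.

>>> {"fn": "move_arm", "kwargs": {"motion": [-0.02,0,0.2,0,-0.02,0,1,-0.02,0,0.4,0,-0.02,0,1,-0.02,0,0.55,0,-0.02,0,1,-0.02,0,0.65,0,-0.02,0,1,-0.02,0,0.7,0,-0.02,0,1,-0.02,0,0.7,0,-0.02,0,1,-0.02,0,0.7,0,-0.02,0,1]}}

```text
time_s: 9.2
tcp_pos: [0.602, -0.1049, -0.0064]
ee_rot: [[0.972, -0.235, -0.0], [-0.235, -0.972, -0.0], [-0.0, 0.0, -1.0]]
wrist_force: [-0.7, 0.9, -0.9]
gripper_width: 0.722
```

Run:
```python
from h import *
p=r.sense()['tcp_pos'];b=p[2]+.016;pg=(.602,-.105)
E=[(p,b,.032,(0,255,0)),(p,b+.032,.032,(0,0,255)),(pg,.066,.027,(255,0,0)),(pg,.008,.045,(255,0,0))]
tipview('i4',(220,185,100,75),extra=E)
go((.602,-.105,-.006),(.602,-.105,-.008))
```

```text
t 9.25 p [ 0.6022 -0.1048 -0.0061] yaw -13.57 j [  5.3  32.6 -14.8   0.  -42.6  71.1] g 0.719 F [-0.4 -0.8 -0.5]
(0.602, -0.105, -0.006) -> [-0.003  0.005 -0.002] w [ 0.    -0.001 -0.   ]
(0.602, -0.105, -0.008) -> [-0.003  0.005  0.048] w [ 0.    -0.001 -0.   ]
```

View pics/i4.png

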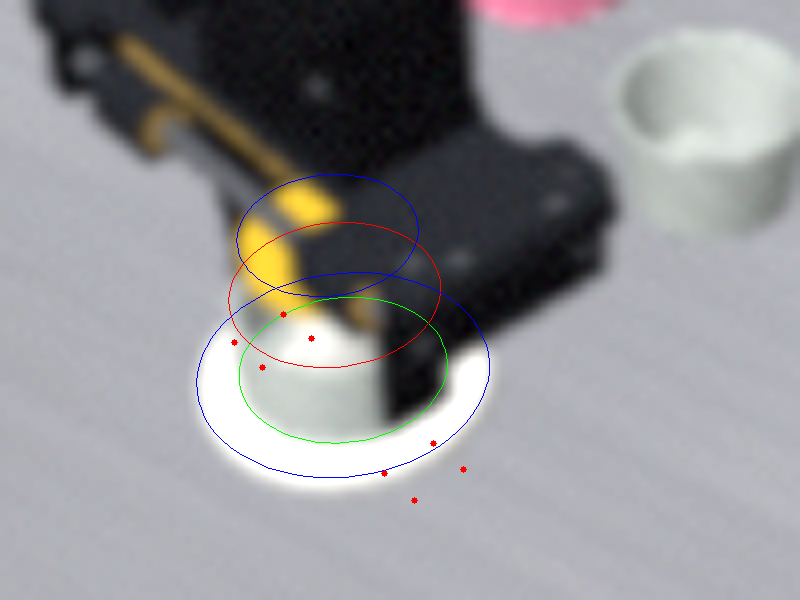

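>>> {"fn": "move_arm", "kwargs": {"motion": [0,0,0.02,0,0,0,1,0,0,0.04,0,0,0,1,0,0,0.05,0,0,0,1,0,0,0.05,0,0,0,1]}}

```text
time_s: 9.58
tcp_pos: [0.6024, -0.1048, -0.0078]
ee_rot: [[0.972, -0.234, 0.001], [-0.234, -0.972, -0.0], [0.001, -0.0, -1.0]]
wrist_force: [0.5, -0.1, 1.5]
gripper_width: 0.721
```

Fz is beginning to rise, so the ring is at the foot. Opening.

>>> {"fn": "move_arm", "kwargs": {"motion": [0,0,0,0,0,0,0.2,0,0,0,0,0,0,-0.2,0,0,0,0,0,0,-0.6,0,0,0,0,0,0,-1,0,0,0,0,0,0,-1,0,0,0,0,0,0,-1,0,0,0,0,0,0,-1]}}

```text
time_s: 10.17
tcp_pos: [0.6025, -0.1049, -0.0077]
ee_rot: [[0.972, -0.234, 0.001], [-0.234, -0.972, -0.0], [0.001, -0.0, -1.0]]
wrist_force: [-0.1, 0.5, -0.6]
gripper_width: 0.968
```

Run:
```python
from h import *
pg=(.602,-.105)
E=[(pg,.008,.032,(0,255,0)),(pg,.040,.032,(0,0,255)),(pg,.066,.027,(255,0,0)),(pg,.008,.045,(255,0,0))]
tipview('i5',(220,185,100,75),extra=E)
tipview('i6',(310,110,100,75),cam='top',extra=E[1:])
go((.602,-.105,.03))
```

```text
t 10.2667 p [ 0.6024 -0.1048 -0.0077] yaw -13.56 j [  5.3  32.7 -14.9   0.  -42.4  71.1] g 0.99 F [ 0.5  0.2 -0.7]
(0.602, -0.105, 0.03) -> [-0.009  0.006 -0.943] w [-0.001 -0.008  0.   ]
```

View pics/i5.png

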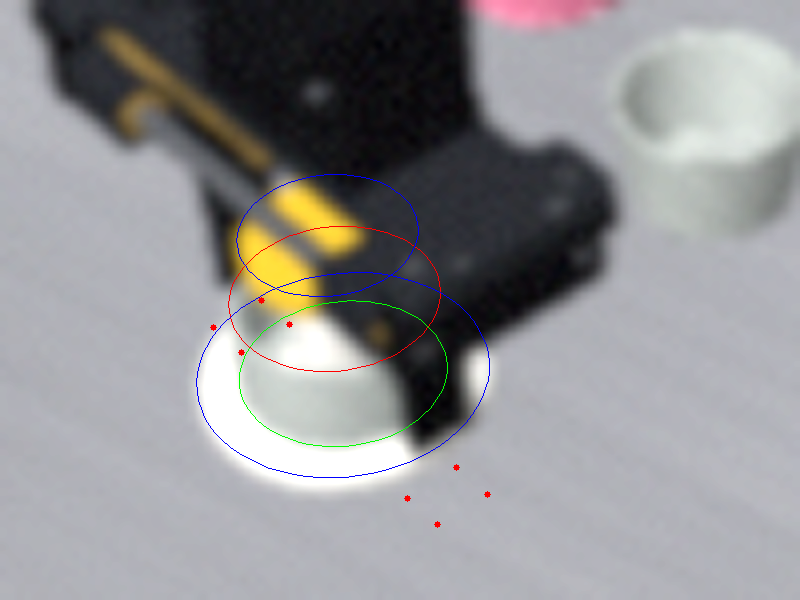

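View pics/i6.png

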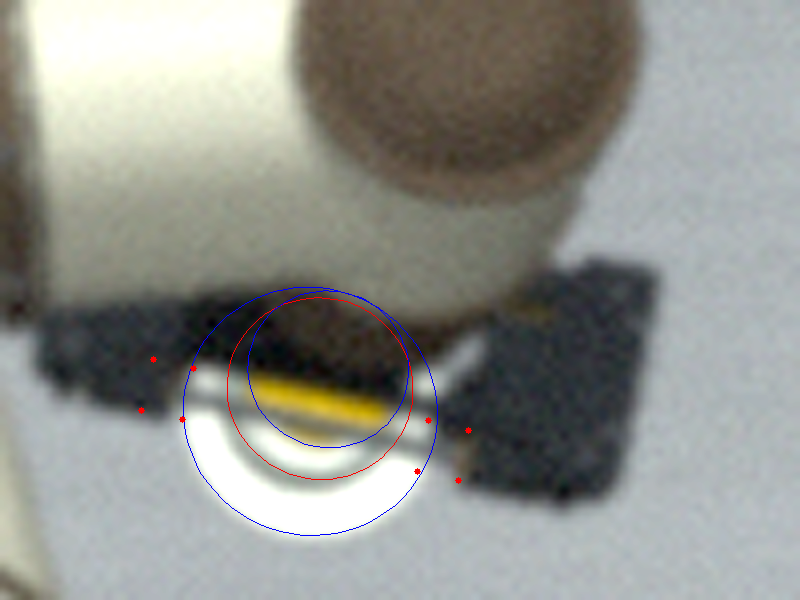

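Ring stands on the foot and the base sits on the peg. Rise to the base's grip height (fingertips above the ring's rim) and close.

>>> {"fn": "move_arm", "kwargs": {"motion": [-0.01,0,-0.2,0,0,0,-1,-0.01,0,-0.5,0,0,0,-1,-0.01,0,-0.8,0,0,0,-1,-0.01,0,-0.8,0,0,0,-1,-0.01,0,-0.8,0,0,0,-1,-0.01,0,-0.8,0,0,0,-1]}}

```text
time_s: 10.77
tcp_pos: [0.6018, -0.1047, 0.0245]
ee_rot: [[0.972, -0.235, 0.001], [-0.235, -0.972, 0.0], [0.001, -0.0, -1.0]]
wrist_force: [-0.7, 0.1, -0.1]
gripper_width: 0.997
```

Run:
```python
from h import *
pg=(.602,-.105)
E=[(pg,.008,.032,(0,255,0)),(pg,.040,.032,(0,0,255)),(pg,.066,.027,(255,0,0)),(pg,.058,.027,(255,0,0))]
tipview('i7',(220,185,100,75),extra=E)
go((.602,-.105,.024))
```

```text
t 10.8167 p [ 0.6015 -0.1047  0.024 ] yaw -13.57 j [  5.3  30.3 -13.5  -0.  -46.2  71.1] g 1.0 F [-0.1  0.  -0.8]
(0.602, -0.105, 0.024) -> [0.013 0.004 0.001] w [-0.001  0.001 -0.   ]
```

View pics/i7.png

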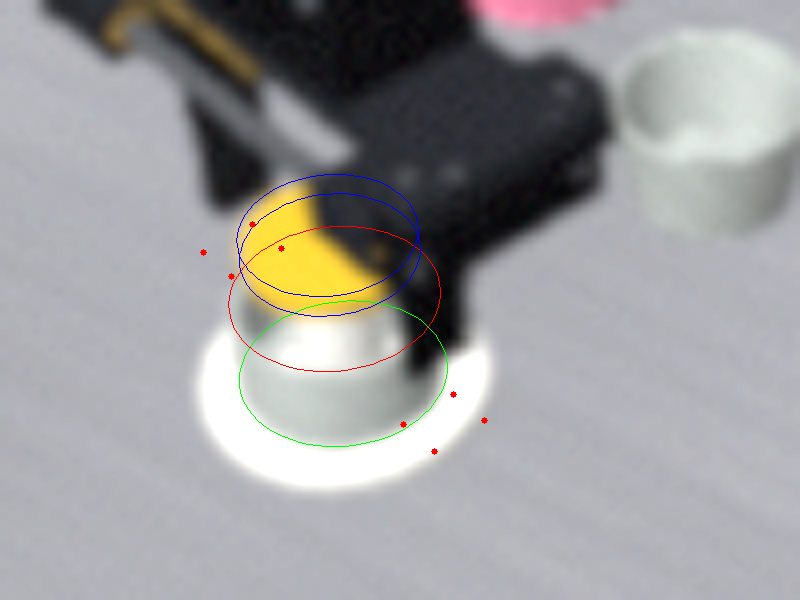

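>>> {"fn": "move_arm", "kwargs": {"motion": [0.01,0,0.1,0,0,0,-1,0.01,0,0.1,0,0,0,-1,0.01,0,0.1,0,0,0,0,0.01,0,0.1,0,0,0,0.3,0.01,0,0.1,0,0,0,0.6,0.01,0,0.1,0,0,0,1,0.01,0,0.1,0,0,0,1,0.01,0,0.1,0,0,0,1,0.01,0,0.1,0,0,0,1,0.01,0,0.1,0,0,0,1,0.01,0,0.1,0,0,0,1,0.01,0,0.1,0,0,0,1]}}

```text
time_s: 11.82
tcp_pos: [0.602, -0.1048, 0.0201]
ee_rot: [[0.972, -0.235, 0.0], [-0.235, -0.972, 0.0], [0.0, -0.0, -1.0]]
wrist_force: [0.5, 0.7, 0.4]
gripper_width: 0.609
```

Run:
```python
from h import *
pg=(.602,-.105)
E=[(pg,.040,.032,(0,0,255)),(pg,.066,.027,(255,0,0)),(pg,.058,.027,(255,0,0))]
tipview('i8',(220,185,100,75),extra=E)
go((.602,-.105,.024))
```

```text
t 11.8667 p [ 0.602  -0.1048  0.0201] yaw -13.57 j [  5.3  30.6 -13.7  -0.  -45.7  71.1] g 0.604 F [ 0.4 -0.2  0.2]
(0.602, -0.105, 0.024) -> [ 0.001  0.004 -0.097] w [-0.001 -0.001  0.   ]
```

View pics/i8.png

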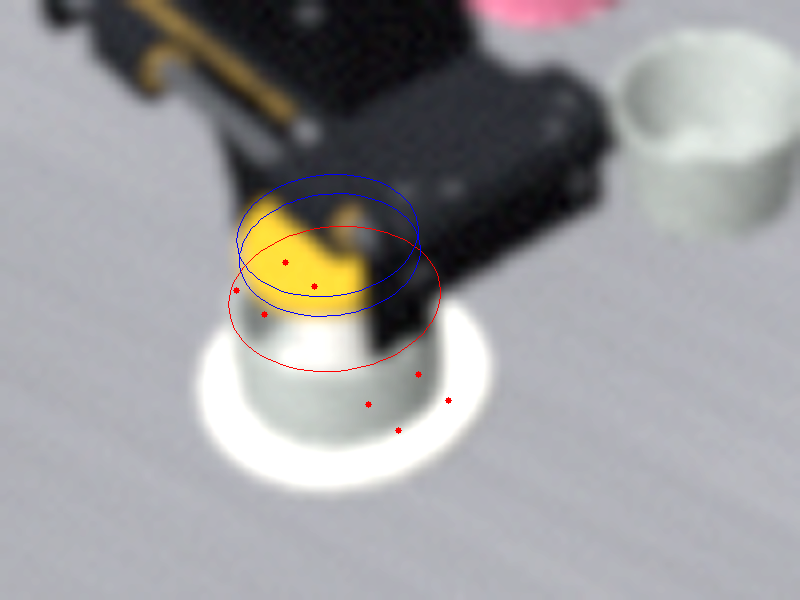

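Base gripped (0.604, about 53 mm). Lift and check.

>>> {"fn": "move_arm", "kwargs": {"motion": [0,0,-0.3,0,0,0,1,0,0,-0.7,0,0,0,1,0,0,-1.4,0,0,0,1,0,0,-2.2,0,0,0,1,0,0,-3,0,0,0,1,0,0,-3.4,0,0,0,1,0,0,-3.4,0,0,0,1,0,0,-3.4,0,0,0,1]}}

```text
time_s: 12.53
tcp_pos: [0.6022, -0.1046, 0.157]
ee_rot: [[0.972, -0.235, 0.002], [-0.235, -0.972, 0.001], [0.002, -0.001, -1.0]]
wrist_force: [-0.2, 0.4, -1.4]
gripper_width: 0.606
```

Run:
```python
from h import *
p=r.sense()['tcp_pos'];b=p[2]+.038;pg=(.602,-.105)
E=[(p,b+.008,.027,(255,0,0)),(p,b,.027,(0,255,0)),(pg,.04,.032,(0,0,255)),(pg,.008,.032,(0,0,255)),(pg,.058,.014,(255,0,0))]
tipview('i9',(215,150,100,100),extra=E)
tipview('i10',(315,110,100,75),cam='top',extra=E)
go((.525,.2807,.1),(.525,.2807,.002))
```

```text
t 12.6333 p [ 0.6008 -0.1047  0.1546] yaw -13.59 j [  5.3  22.5  -5.2  -0.1 -62.5  71.1] g 0.604 F [-0.3  0.4 -0.2]
(0.525, 0.2807, 0.1) -> [-4.103 -8.919  1.375] w [0.002 0.032 0.   ]
(0.525, 0.2807, 0.002) -> [-4.096 -8.919  3.825] w [0.002 0.032 0.   ]
```

View pics/i9.png

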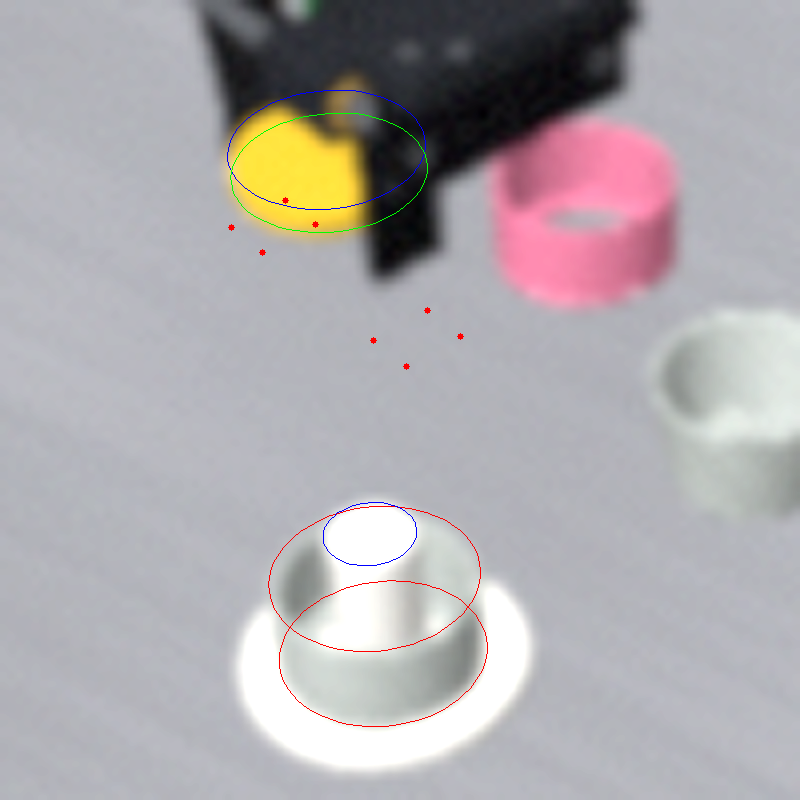

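View pics/i10.png

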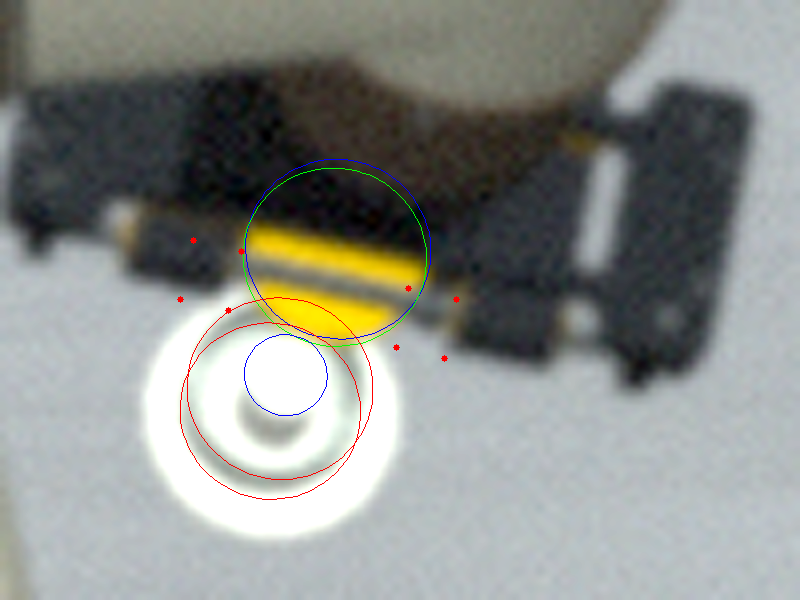

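Ring is standing around the peg and the base is held level, centred at the TCP. Moving to the pad.

>>> {"fn": "move_arm", "kwargs": {"motion": [-0.25,-0.55,0,0,0.03,0,1,-0.6,-1.3,0,0,0.03,0,1,-1,-2.15,0,0,0.03,0,1,-1.4,-3.05,0,0,0.03,0,1,-1.8,-3.95,0,0,0.03,0,1,-2.2,-4.8,0,0,0.03,0,1,-2.6,-5.7,0,0,0.03,0,1,-3,-6.55,0,0,0.03,0,1,-3.4,-7.4,0,0,0.03,0,1,-3.75,-8.15,0,0,0.03,0,1,-4,-8.7,0,0,0.03,0,1,-4.1,-8.92,0.3,0,0.03,0,1,-4.1,-8.92,1,0,0.03,0,1,-4.1,-8.92,1.8,0,0.03,0,1,-4.1,-8.92,2.6,0,0.03,0,1,-4.1,-8.92,2.8,0,0.03,0,1,-4.1,-8.92,2.8,0,0.03,0,1,-4.1,-8.92,2.8,0,0.03,0,1,-4.1,-8.92,2.8,0,0.03,0,1]}}

```text
time_s: 14.22
tcp_pos: [0.5263, 0.2813, 0.0446]
ee_rot: [[0.972, -0.235, 0.002], [-0.235, -0.972, 0.002], [0.002, -0.002, -1.0]]
wrist_force: [0.3, 0.1, 0.0]
gripper_width: 0.607
```

Run:
```python
from h import *
p=r.sense()['tcp_pos'];b=p[2]+.038;pd=(.525,.2807)
E=[(p,b+.008,.027,(255,0,0)),(p,b,.027,(0,255,0)),(pd,.04,.02,(0,0,255))]
tipview('j1',(370,215,100,75),extra=E)
tipview('j2',(160,145,100,75),cam='top',extra=E)
go((.525,.2807,.01),(.525,.2807,.002))
```

```text
t 14.3167 p [0.5262 0.2815 0.045 ] yaw -13.59 j [ 43.7  27.6 -14.7   0.  -47.5  32.7] g 0.604 F [ 0.4 -0.1 -0.5]
(0.525, 0.2807, 0.01) -> [-0.026  0.029  0.875] w [-0.035 -0.025  0.   ]
(0.525, 0.2807, 0.002) -> [-0.026  0.03   1.075] w [-0.035 -0.025  0.   ]
```

View pics/j1.png

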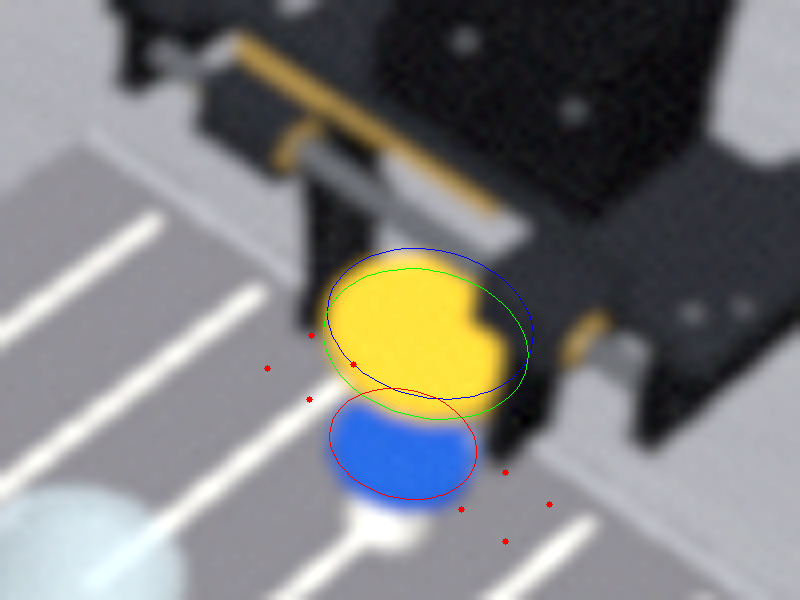

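View pics/j2.png

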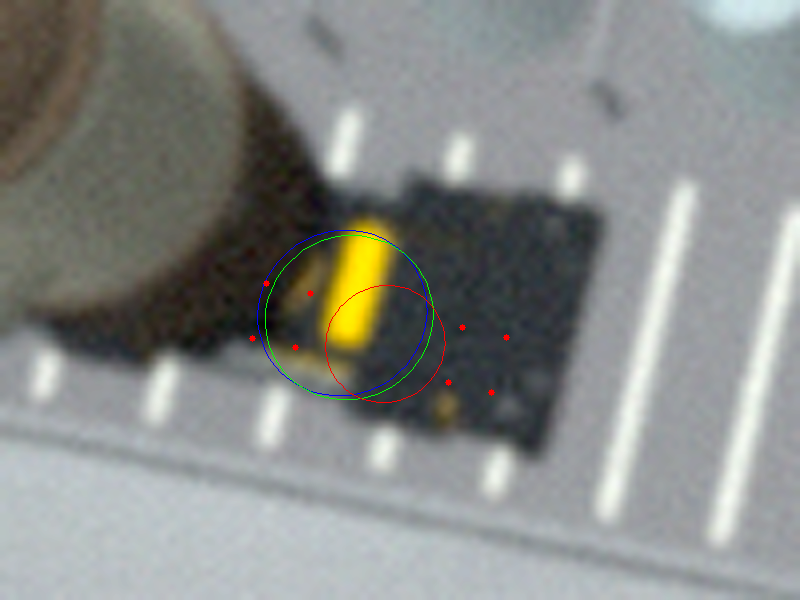

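Base and pad overlay well. The scene view suggests the base is about 1–2 mm too far in +x, so I shift to x = 0.524 and lower.

>>> {"fn": "move_arm", "kwargs": {"motion": [-0.05,0.02,0.3,-0.03,-0.02,0,1,-0.05,0.02,0.6,-0.03,-0.02,0,1,-0.05,0.02,0.85,-0.03,-0.02,0,1,-0.05,0.02,0.95,-0.03,-0.02,0,1,-0.05,0.02,0.95,-0.03,-0.02,0,1,-0.05,0.02,0.95,-0.03,-0.02,0,1]}}

```text
time_s: 14.82
tcp_pos: [0.5242, 0.2813, 0.0069]
ee_rot: [[0.972, -0.235, 0.0], [-0.235, -0.972, -0.0], [0.0, -0.0, -1.0]]
wrist_force: [1.0, 0.4, -1.0]
gripper_width: 0.608
```

Run:
```python
from h import *
p=r.sense()['tcp_pos'];b=p[2]+.038;pd=(.525,.2807)
E=[(p,b+.008,.027,(255,0,0)),(p,b,.027,(0,255,0)),(pd,.04,.02,(0,0,255))]
tipview('j3',(370,225,100,75),extra=E)
go((.524,.281,.002))
```

```text
t 14.8667 p [0.5245 0.2815 0.0073] yaw -13.58 j [ 43.8  30.4 -16.7   0.  -42.9  32.6] g 0.61 F [-0.  -0.2  0.5]
(0.524, 0.281, 0.002) -> [-0.009  0.016  0.133] w [-0.01  -0.011  0.   ]
```

View pics/j3.png

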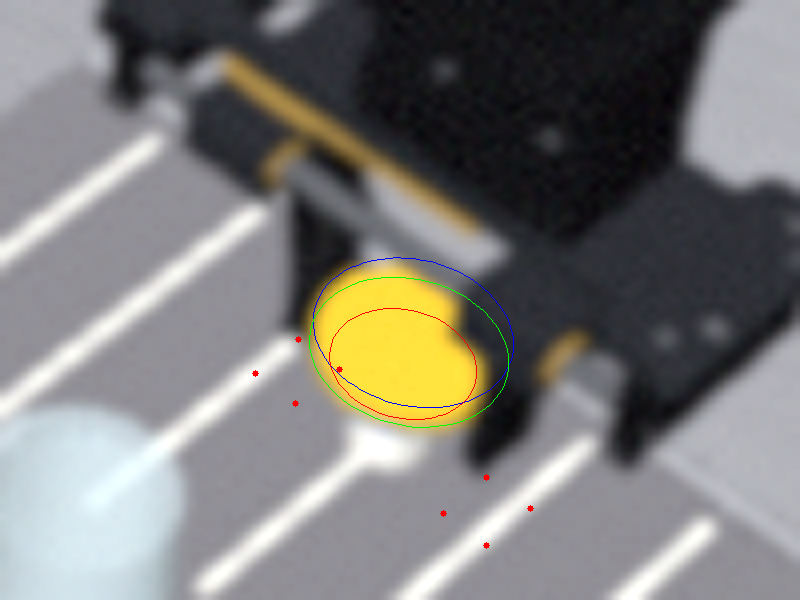

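Still centred; 5 mm to go. Lower gently.

>>> {"fn": "move_arm", "kwargs": {"motion": [-0.01,0.02,0.05,0,0,0,1,-0.01,0.02,0.08,0,0,0,1,-0.01,0.02,0.11,0,0,0,1,-0.01,0.02,0.13,0,0,0,1,-0.01,0.02,0.14,0,0,0,1,-0.01,0.02,0.14,0,0,0,1]}}

```text
time_s: 15.37
tcp_pos: [0.524, 0.2809, 0.0021]
ee_rot: [[0.972, -0.235, 0.001], [-0.235, -0.972, 0.001], [0.001, -0.001, -1.0]]
wrist_force: [-1.5, 0.5, 2.5]
gripper_width: 0.61
```

Fz = +2.5 N: contact with the pad. Open.

>>> {"fn": "move_arm", "kwargs": {"motion": [0,0,0,0,0,0,0.2,0,0,0,0,0,0,-0.2,0,0,0,0,0,0,-0.6,0,0,0,0,0,0,-1,0,0,0,0,0,0,-1,0,0,0,0,0,0,-1,0,0,0,0,0,0,-1,0,0,0,0,0,0,-1]}}

```text
time_s: 16.03
tcp_pos: [0.524, 0.2809, 0.0021]
ee_rot: [[0.972, -0.235, 0.001], [-0.235, -0.972, 0.001], [0.001, -0.001, -1.0]]
wrist_force: [0.2, -0.0, 0.5]
gripper_width: 0.954
```

>>> {"fn": "move_arm", "kwargs": {"motion": [0,0,-0.2,0,0,0,-1,0,0,-0.6,0,0,0,-1,0,0,-1.2,0,0,0,-1,0,0,-2,0,0,0,-1,0,0,-3,0,0,0,-1,0,0,-4,0,0,0,-1,0,0,-4.5,0,0,0,-1,-2,-1,-4.5,0,0,0,-1,-3,-2,-4.5,0,0,0,-1,-3,-3,-4.5,0,0,0,-1,-3,-4,-4.5,0,0,0,-1,-3,-4,-4.5,0,0,0,-1,-3,-4,-4.5,0,0,0,-1]}}

```text
time_s: 17.12
tcp_pos: [0.4437, 0.4706, 0.1819]
ee_rot: [[0.973, -0.23, 0.003], [-0.23, -0.973, 0.003], [0.002, -0.004, -1.0]]
wrist_force: [-0.1, -0.4, -0.3]
gripper_width: 1.001
```

Run:
```python
from h import *
t=imaging.capture('top');s=imaging.capture('scene')
pd=(.525,.2807);D=[(pd,.048,.027,(0,0,255)),(pd,.04,.02,(255,0,0))];pg=(.602,-.105)
cv2.imwrite('pics/k1.png',np.hstack([overlay(t,'top',D,(190,167,40,40),10),overlay(s,'scene',D,(400,250,40,40),10)]))
cv2.imwrite('pics/k2.png',np.vstack([t[:,:],])); cv2.imwrite('pics/k3.png',s)
y1=blob(t,'y',(190,167,40,40));y2=blob(s,'y',(400,250,40,40));print(y1,y2,at('top',*y1[0],.048),at('scene',*y2[0],.046))
go()
```

```text
(array([207.12772586, 187.03426791]), np.int32(321)) (array([420.45547074, 269.2519084 ]), np.int32(393)) [0.52482206 0.28008164 0.048     ] [0.52777401 0.28242042 0.046     ]
t 17.2167 p [0.4439 0.4658 0.1816] yaw -13.44 j [ 60.8  24.4   1.9   0.  -67.5  15.8] g 0.999 F [-0.5  0.1  0.3]
```

View pics/k1.png

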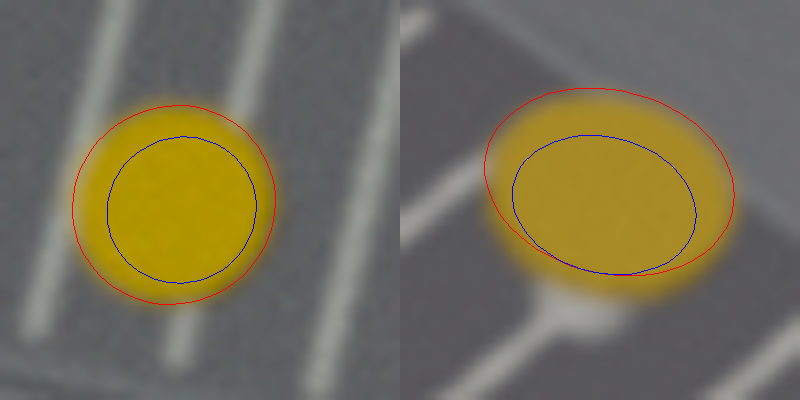

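View pics/k3.png

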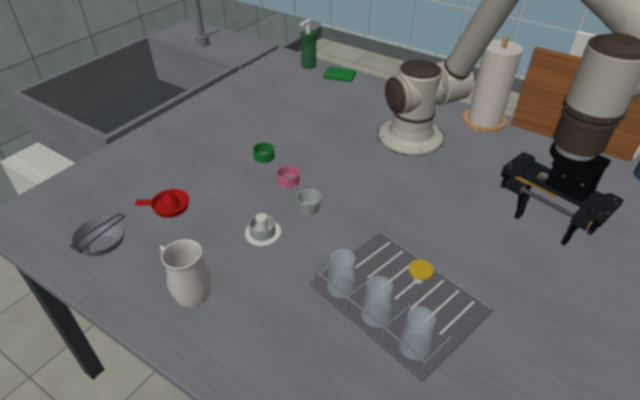

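The base lies flat on the pad (scene (420,269)). Same-camera comparison with the earlier pad centre agrees within 1 mm in both views. The ring stands around the peg (263,230) and the gripper is clear.

```bash
python3 -c "
from station import r
print(r.finish_job())"
```

```text
the job is handed in; nothing more can be done
None
```

The job is done and handed in at about 17 s of the 64 s allowed. I lowered the steel ring over the peg, which pushed the yellow base up out of it. I then took the base off the peg from above and laid it on the blue pad.

**Last checks:**
- **Ring:** it stands on the foot around the peg. The close-up taken after the base was lifted matched the expected outline, and the final scene picture shows it still there.
- **Base:** it lies flat on the pad. Its centre matches the pad centre measured earlier by the same camera to within 1 mm in both views.
- **Robot:** the gripper is open and well clear. The highest force I saw reported was about 3 N.

**Disagreements:**
- **Height:** the reported TCP height was about 25 mm lower than where the fingertips really were; the arm reached a reported -16 mm with no contact. I worked from relative heights, the pictures and the contact force instead.
- **Cameras:** the two cameras disagree by about 3 mm on absolute positions.
- **Gripper opening:** it read about 2.5% small on both grips.

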